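# Cap the vent of the food carrier

### The job

Get the insulated food carrier ready: swing its carry handle off the lid, to the side away from the robot, until it seats in the catch at the end of its travel. Then take the vent cap from the worktop and press it, open end down, onto the stud in the middle of the lid until it clicks, and keep pressing after the click so that the cap squashes the rubber seal all the way down. Finish while still holding the cap pressed down like that with the gripper, and leave the shaker, jar and bowl where they stand.

Things in the scene. Friction and masses are not known exactly. Their poses are not given: they have to be found in the camera images.
- stud_foot (a point): centre of the food carrier's lid top, at the foot of the vent stud, 135 mm above the worktop. The carrier is a grey box with a metal lid, 180 mm (its x) by 260 mm (its y); heavy, it does not move. Axes are the carrier's: z up, x to the side the handle swings to (away from the robot, turned up to 0.35 rad either way), y along the hinge
- stud_top (a point): top of the upright vent stud in the middle of the lid, 29 mm above the lid. The stud is 23 mm thick up to 19 mm above the lid, then a cone to 8 mm thick at the top. Four small sprung balls stick out 4 mm around it, their centres 13 mm above the lid
- handle_hinge (a point): point on the handle's hinge axis, midway between its two pivots, 85 mm above the worktop, under the middle of the lid; the axis is the carrier's y. Axes are the carrier's
- handle_bar (a point): centre of the handle's cross bar, 170 mm from the hinge axis. The bar runs along the carrier's y between two thin steel arms 290 mm apart; its middle 120 mm is a black round sleeve 18 mm thick, the grip. Turns with the handle: its y is along the bar, its z points away from the hinge
- handle (a joint): carry handle angle: 0 = upright over the lid, grows as it swings to the carrier's +x side and down; 1.5 = end of travel, bar 97 mm above the worktop, 70 mm clear of the carrier. Stiff hinge (about 2 N at the bar), stays where left. From 1.24 the arms ride over sprung balls (about 4 N more); past 1.36 these push it on; seated behind them at 1.47 to 1.5
- cap_center (a point): centre (half-way up) of the vent cap: a ribbed grey plastic cylinder, 42 mm across, 42 mm high, about 60 g, closed on top, standing open end down on the worktop; its z axis is up. Inside: 33 mm bore, 30 mm deep, with a lip at the rim 4 mm high and 26 mm in diameter that snaps over the stud's balls
- cap_rim (a point): centre of the cap's open lower rim, 21 mm below its centre. Pressed on the stud: resistance starts with the rim 17 mm above the lid, peaks at 8 to 12 N, fades by about 12 mm and from 9 mm the cap is pulled down (the click), clicked below 6 mm; then the seal pushes back, 2 N at 5 mm rising to 8 N at 2 mm, where it is hard home. Let go, it stays on but the seal lifts it to about 5 mm
- seal (a joint): how far the seal is squashed, m: 0 = free, 0.003 = all the way down (8 N). The seal is a sprung rubber ring round the stud, 52 mm across, its top 5 mm above the lid when free, 2 mm when squashed
- shaker: metal shaker, 44 mm across and 92 mm high with a tapered top, stands near the cap; origin at the centre of its underside; leave alone
- jar: closed glass jar, 72 mm across and 110 mm high; origin at the centre of its underside; leave alone
- bowl: white bowl, 130 mm across and 60 mm high; origin at the centre of its underside; leave alone

How it is judged:
On the way, in this order (a step that is already met when the one before it is completed fails the run):
1. the handle is seated behind its end catch (value of joint handle above 1.44 rad), for 0.2 s.
2. the cap has clicked onto the stud (z of cap_center in the frame of stud_foot below 0.0275 m and horizontal distance between cap_center and stud_foot below 0.005 m and angle between cap_center's own z axis and vertical below 0.15 rad), for 0.1 s.
At the end, for the whole second after the job is handed in: The handle is still seated (joint above 1.44), the cap sits upright on the stud (within 5 mm of its axis, 0.15 rad), its rim less than 3.5 mm above the lid with the seal squashed by more than 2 mm of its 3 mm, and the fingers are still on the cap (over 3 N), holding it down (value of joint handle above 1.44 rad and value of joint seal above 0.002 m and z of cap_center in the frame of stud_foot below 0.0245 m and horizontal distance between cap_center and stud_foot below 0.005 m and angle between cap_center's own z axis and vertical below 0.15 rad and contact force between the fingers and cap above 3 N); the arm keeps its last pose, push and grip.
It fails at once if the shaker, jar or bowl is pushed more than 30 mm or knocked over (distance of any of shaker, jar, bowl from where it was at the start of the episode above 0.03 m or angle between any of shaker, jar, bowl's own z axis and vertical above 0.5 rad).
It also fails if it takes over 64 s, if anything falls off the work surface, if the arm or the gripper's body presses on something with over 40 N, if the wrist force passes 120 N, or if a joint passes its speed limit or range.

### The arm

A 6-joint arm with a two-finger parallel gripper is mounted at the origin on the work surface. World frame = base frame: x ahead of the robot, y to its left, z up, the work surface at z = 0. Lengths are in m, angles in rad, forces in N, time in s.
With the tool pointing down it reaches from about 0.3 to 0.775 m from the base axis. Payload 14.6 kg.
Tool frame: the origin (TCP) lies between the finger pads; the fingertips stand env.nose_length ahead of it and the grasp point (between the pads) lies 11 mm behind it (env.nose_length is the distance from the TCP to the fingertips, in m); z points along the fingers, y is the line along which they close (so a half turn about z gives the same grasp; the last joint's range is limited). The gripper opens to 85 mm and grips with 20 to 120 N. Pads are 22 mm wide; open, the fingers measure 114 mm over their backs; the gripper's body (76 mm by 85 mm) begins 54 mm behind the grasp point. The pads swing forward as they close: fully open they stand 13 mm farther back than shut.
Start: joints at [1.249, 0.3, 1.521, -0, 1.321, -0.067], TCP at [0.139, 0.532, 0.239] pointing down, gripper open.
Joint ranges: [-3.03, 3.03], [-0.79, 2.21], [0.23, 2.52], [-1.04, 4.18], [0, 3.07], [-2.55, 2.55]. Speed limits (rad/s): [2.22, 2.22, 2.57, 3.14, 3.14, 3.14].

### API

Orientations are given as a 3x3 rotation matrix whose columns are the frame's x, y, z axes.
In Python, from bench import env gives the robot as it stands. The module is installed in compiled form; this text tells all that it offers.
- The arm moves only by the tool move_arm, never from a script. Its arguments are lists of equal length, an entry for each row: "slide": the shift along the tool's x, y, z in mm, a list of three; "rotation": the turn, a rotation vector about the tool's x, y, z in rad, a list of three; "jaw": the finger opening in mm, from 0 to 85.4. In form: {"slide": [[tx, ty, tz], ...], "rotation": [[rx, ry, rz], ...], "jaw": [jaw, ...]}. A call has 1 to 12 rows; each row is the pose to reach, as a shift and turn from the pose commanded when the call began, along the tool's axes at that moment; what a row does not reach only later rows make up. A row lasts 1/10 s, in which the tool goes at most 50 mm and 8.59 degrees, less where a joint would pass 70% of its speed; a pose out of reach is approached as far as the arm can. A call with a gripper value outside its range is refused whole. The fingers move at their own pace and stop on an object; "newtons" is the grip in N (left out, the last holds). Time passes only in rows, so rows that repeat a pose let the fingers close. It gives the time, the measured TCP pose, the force, the opening and the grip force at its end, in the units of the state.
- env.get_obs(): the state, without advancing time (a new reading comes with each control period).
- env.capture(name): name is "scene" or "top" or "wrist"; returns the picture (400x640x3 uint8, red, green, blue); there is no depth.
- env.camera_params(name): a dict with "vfov" (degrees; the focal length in pixels is half the picture's height over the tangent of half this angle, whatever the lens; pixels are square), "cx", "cy" (the principal point, pixels), "rvec" (rotation vector, rad) and "tvec" (3), from world to camera coordinates, as OpenCV has them; the wrist camera has in their place "tool_from_camera" (4x4, takes a point from camera to tool coordinates, whose origin is the TCP and whose axes are the flange's). Camera axes: x right, y down, z forward; pixel columns grow to the right and rows downward; lengths in m; the calibration is good to about 2 mm. A picture is of the moment at which its call begins: read the wrist's pose just before it. camera_params takes no time and is no camera call.
- env.sign_off(): hands the job in; it is judged then, once.
Trained networks look in the newest picture that a camera, given by its name, has taken for a name from the list of things; names that differ only in an ending like _2 or _b are one class to them, and where a whole thing is asked for, a point or a joint stands for the part that bears it (a point fixed in the world has none). Each returns a list of dicts, best first, with "conf" (0 to 1); they miss things now and then, are a little off and sometimes report something else, mostly with a low value. They report only what shows in the picture. A call takes as long as a camera call.
- env.cut_out(camera, target): "region" (400x640 bool, what is visible of it) and "centre" ([column, row] in pixels, amid what is visible of it).
- env.landmark_of(camera, target): "centre" ([column, row] in pixels: a listed point, or the origin of a listed thing).
The state is a dict: "time_s": time; "qpos": joint angles; "qvel": joint speeds; "joint_torque": joint torques, N m; "ee_pos": TCP position; "orientation": TCP orientation; "ft_force": force on the tool from outside, world axes, zero at the start; "torque": the same for the moment, N m; "gripper_width": opening from 0.0 (shut) to 1.0 (fully open); "finger_force": force on a finger pad.
Only numpy, scipy, OpenCV 4.12 (cv2) and the standard library are available. Lean on these libraries where they do the work, as an engineer would, in place of code of your own. Each camera call takes 0.05 s, during which the arm holds its last target. There are 200 camera calls.

## Working session

There is one attempt and no reset: what is moved stays moved. The work goes in short steps, Python scripts to look and compute and a tool call to move; the robot and the scene stay as the last step left them, time stands still between calls to the robot, and variables do not carry over. Pictures are saved under pics/ and viewed, at most 10 in all, crops included, and the job is handed in when it is done.

Besides the shell and the picture viewer there is one more tool, called by a JSON object that holds its "fn" and its "kwargs". move_arm: Moves the arm, as the interface text tells. Its arguments: {"type":"object","properties":{"slide":{"type":"array"},"rotation":{"type":"array"},"jaw":{"type":"array"},"newtons":{"type":"number"}},"required":["slide","rotation","jaw"]}

```bash
mkdir -p pics; cat > h.py <<'E'
import numpy as np, cv2
from bench import env
def ray(cam,px,obs=None):
    p=env.camera_params(cam); f=200/np.tan(np.radians(p["vfov"])/2)
    d=np.array([(px[0]-p["cx"])/f,(px[1]-p["cy"])/f,1.])
    if cam=="wrist":
        T=np.array(p["tool_from_camera"]); R=np.array(obs["orientation"])
        return np.array(obs["ee_pos"])+R@T[:3,3], R@T[:3,:3]@d
    R,_=cv2.Rodrigues(np.array(p["rvec"],float)); t=np.array(p["tvec"],float)
    return -R.T@t, R.T@d
def atz(cam,px,z,obs=None):
    o,d=ray(cam,px,obs); return o+d*(z-o[2])/d[2]
def tri(a,b):
    (o1,d1),(o2,d2)=a,b
    d1=d1/np.linalg.norm(d1); d2=d2/np.linalg.norm(d2)
    A=np.stack([d1,-d2],1); s=np.linalg.lstsq(A,o2-o1,rcond=None)[0]
    p,q=o1+s[0]*d1,o2+s[1]*d2
    return (p+q)/2, np.linalg.norm(p-q)
E
python3 - <<'E'
from h import *
np.set_printoptions(precision=4,suppress=True)
print(env.nose_length, env.get_obs()); 
ims=[]
P={}
for c in("scene","top"):
    im=env.capture(c); cv2.imwrite(f"pics/{c}0.png",im[:,:,::-1])
    for n in("stud_foot","stud_top","handle_hinge","handle_bar","cap_center","cap_rim","shaker","jar","bowl"):
        r=env.landmark_of(c,n)
        print(c,n,[(np.round(x["centre"],1),round(x["conf"],2)) for x in r[:2]])
        if r: P[c,n]=ray(c,r[0]["centre"])
for n in("stud_foot","stud_top","handle_hinge","handle_bar","cap_center","cap_rim","shaker","jar","bowl"):
    if ("scene",n) in P and ("top",n) in P: print(n,*tri(P["scene",n],P["top",n]))
E
```

```text
0.008 {'time_s': 0.0, 'qpos': array([ 1.2494,  0.3005,  1.5216, -0.    ,  1.3207, -0.0666]), 'qvel': array([ 0.0006, -0.0008, -0.0017, -0.0002,  0.0026, -0.0008]), 'joint_torque': array([ -0.0002, -54.3485, -36.1799,  -0.    ,   0.0039,   0.    ]), 'ee_pos': array([0.1386, 0.532 , 0.2387]), 'orientation': array([[-0.9677,  0.252 , -0.0003],
       [ 0.252 ,  0.9677, -0.0011],
       [ 0.0001, -0.0012, -1.    ]]), 'ft_force': array([ 0.0412,  0.157 , -0.362 ]), 'torque': array([ 0.0174,  0.0422, -0.0666]), 'finger_force': 0.0, 'gripper_width': 0.9985586088930327}
scene stud_foot [(array([302.3, 188.3]), 0.57)]
scene stud_top [(array([304.9, 180. ]), 0.64)]
scene handle_hinge [(array([300.2, 202.5]), 0.62)]
scene handle_bar [(array([324.6, 167.2]), 0.91)]
scene cap_center [(array([196.2, 294.6]), 0.92)]
scene cap_rim [(array([192.7, 300.9]), 0.82), (array([303.9, 182.1]), 0.47)]
scene shaker [(array([238.1, 269.8]), 0.7)]
scene jar [(array([270.8, 313.1]), 0.92)]
scene bowl [(array([361.5, 165.5]), 0.71)]
top stud_foot [(array([315.4, 225. ]), 0.96)]
top stud_top [(array([316. , 225.8]), 0.74)]
top handle_hinge []
top handle_bar [(array([306.3, 196.7]), 0.67)]
top cap_center [(array([445.5, 219.8]), 0.65)]
top cap_rim [(array([447.4, 224.8]), 0.59)]
top shaker []
top jar [(array([412.7, 172.9]), 0.83)]
top bowl [(array([188.5, 252.5]), 0.95)]
stud_foot [0.4911 0.0624 0.1452] 0.001380052353684995
stud_top [0.4899 0.0656 0.173 ] 0.015071711671055303
handle_bar [0.5584 0.0869 0.2386] 0.0010215670087063942
cap_center [ 0.5131 -0.3727  0.0317] 0.011286051777014828
cap_rim [ 0.5015 -0.3832  0.008 ] 0.004642725630161971
jar [ 0.6854 -0.2765  0.0062] 0.0011074185346118485
bowl [0.424  0.4813 0.0135] 0.0006904835343667545
```

View pics/scene0.png

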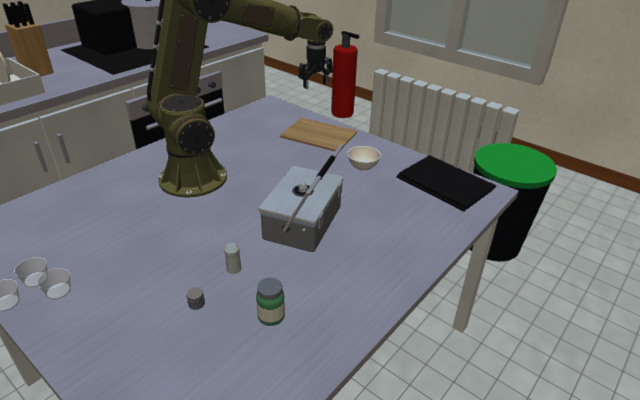

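View pics/top0.png

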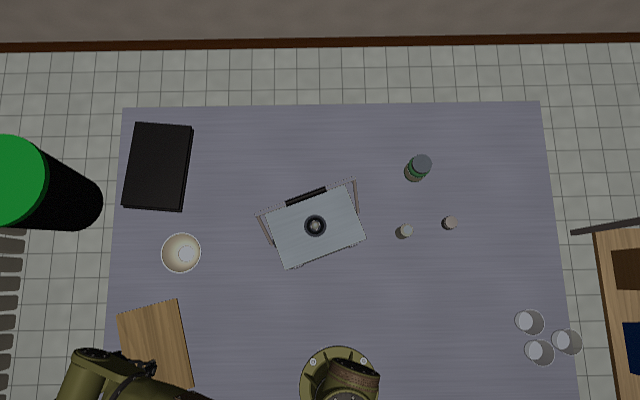

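The scene view shows the carrier mid-picture with its handle leaning slightly away from the robot (bar 325,167). The cap is at (196,297), the shaker at (233,258) and the jar at (270,300). The top view agrees: stud at (315,225), bar at (306,197), cap at (449,222). The triangulated bar gives handle angle ≈0.44 and yaw ≈0.35, which fits the 170 mm radius. I'll hover over the bar.

{"fn": "move_arm", "kwargs": {"slide": [[-40, -25, -60], [-518, -325, -111], [-518, -325, -111], [-518, -325, -111], [-518, -325, -111], [-518, -325, -111], [-518, -325, -111], [-518, -325, -111], [-518, -325, -111], [-518, -325, -111], [-518, -325, -111], [-518, -325, -111]], "rotation": [[0, 0, 0.1], [0, 0, 0.966], [0, 0, 0.966], [0, 0, 0.966], [0, 0, 0.966], [0, 0, 0.966], [0, 0, 0.966], [0, 0, 0.966], [0, 0, 0.966], [0, 0, 0.966], [0, 0, 0.966], [0, 0, 0.966]], "jaw": [60, 60, 60, 60, 60, 60, 60, 60, 60, 60, 60, 60], "newtons": 30}}

```text
time_s: 2.2
ee_pos: [0.5352, 0.1106, 0.3464]
orientation: [[-0.343, 0.939, 0.0], [0.939, 0.343, 0.0], [-0.0, 0.0, -1.0]]
ft_force: [-0.1, 2.0, 0.0]
gripper_width: 0.702
finger_force: 0.0
```

```bash
cat >> h.py <<'E'
from scipy.spatial.transform import Rotation as Rn
np.set_printoptions(precision=4,suppress=True)
def go(p,yang):
    "slide mm, rotvec to TCP p, tool down, y axis at angle yang"
    o=env.get_obs(); R=np.array(o["orientation"])
    y=np.array([np.cos(yang),np.sin(yang),0]); z=np.array([0,0,-1.]); x=np.cross(y,z)
    T=np.stack([x,y,z],1)
    return np.round(R.T@(np.array(p)-o["ee_pos"])*1000,1), np.round(Rn.from_matrix(R.T@T).as_rotvec(),3)
E
python3 - <<'E'
from h import *
o=env.get_obs(); print(o["time_s"],o["ee_pos"],o["orientation"],o["gripper_width"])
im=env.capture("wrist"); cv2.imwrite("pics/w0.png",im[:,:,::-1])
for n,z in(("stud_foot",.135),("stud_top",.164),("handle_bar",.2386)):
    r=env.landmark_of("wrist",n)
    for x in r[:2]: print(n,x["centre"],x["conf"],atz("wrist",x["centre"],z,o))
print(atz("top",(315.4,225),.135),atz("top",(316,225.8),.164),atz("scene",(302.3,188.3),.135),atz("scene",(304.9,180),.164))
E
```

```text
2.2 [0.5352 0.1106 0.3464] [[-0.3427  0.9394  0.0004]
 [ 0.9394  0.3427  0.0001]
 [-0.      0.0004 -1.    ]] 0.7015316406065606
stud_foot [275.1, 202.9] 0.85 [0.4949 0.0661 0.135 ]
stud_top [265.8, 208.4] 0.91 [0.4888 0.0662 0.164 ]
handle_bar [341.6, 234.0] 0.69 [0.5597 0.0925 0.2386]
[0.492  0.0618 0.135 ] [0.4857 0.0603 0.164 ] [0.4814 0.0742 0.135 ] [0.4852 0.0821 0.164 ]
```

View pics/w0.png

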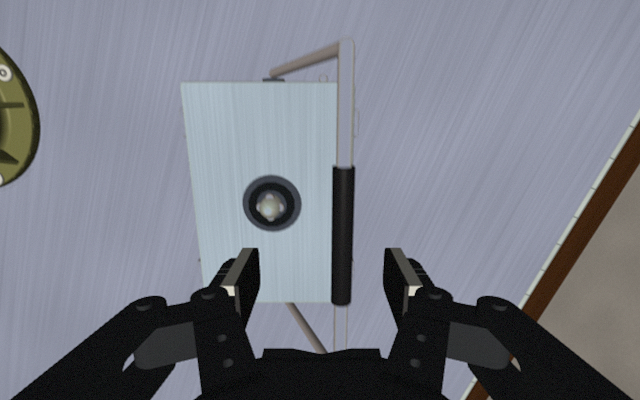

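{"fn": "move_arm", "kwargs": {"slide": [[-29, 17, 0], [-29, 17, 40], [-29, 17, 80], [-29, 17, 119], [-29, 17, 119], [-29, 17, 119], [-29, 17, 119], [-29, 17, 119], [-29, 17, 119], [-29, 17, 119], [-29, 17, 119]], "rotation": [[0, 0, 0], [0, 0, 0], [0, 0, 0], [0, 0, 0], [0, 0, 0], [0, 0, 0], [0, 0, 0], [0, 0, 0], [0, 0, 0], [0, 0, 0], [0, 0, 0]], "jaw": [60, 60, 60, 60, 60, 60, 15, 15, 15, 15, 15], "newtons": 30}}

```text
time_s: 3.5
ee_pos: [0.5606, 0.0913, 0.2283]
orientation: [[-0.343, 0.939, 0.002], [0.939, 0.343, 0.001], [-0.0, 0.003, -1.0]]
ft_force: [0.9, 1.9, 6.1]
gripper_width: 0.197
finger_force: 29.3
```

{"fn": "move_arm", "kwargs": {"slide": [[0, 8, 4], [0, 15.5, 8.5], [0, 22.5, 13], [0, 29.5, 18], [0, 36, 23.5], [0, 42.5, 29], [0, 48.5, 35], [0, 54.5, 41], [0, 60, 48], [0, 65, 54.5], [0, 65, 54.5]], "rotation": [[0, 0, 0], [0, 0, 0], [0, 0, 0], [0, 0, 0], [0, 0, 0], [0, 0, 0], [0, 0, 0], [0, 0, 0], [0, 0, 0], [0, 0, 0], [0, 0, 0]], "jaw": [15, 15, 15, 15, 15, 15, 15, 15, 15, 15, 15]}}

```text
time_s: 4.6
ee_pos: [0.6216, 0.1135, 0.1713]
orientation: [[-0.343, 0.939, -0.0], [0.939, 0.343, 0.0], [0.0, -0.0, -1.0]]
ft_force: [3.1, -1.3, -2.3]
gripper_width: 0.197
finger_force: 31.0
```

{"fn": "move_arm", "kwargs": {"slide": [[0, 5, 7], [0, 9, 14.5], [0, 13, 22], [0, 17, 29.5], [0, 20, 37.5], [0, 23, 45.5], [0, 25.5, 54], [0, 27.5, 62], [0, 29.5, 70], [0, 30.5, 78.5], [0, 31, 87], [0, 31, 89]], "rotation": [[0, 0, 0], [0, 0, 0], [0, 0, 0], [0, 0, 0], [0, 0, 0], [0, 0, 0], [0, 0, 0], [0, 0, 0], [0, 0, 0], [0, 0, 0], [0, 0, 0], [0, 0, 0]], "jaw": [15, 15, 15, 15, 15, 15, 15, 15, 15, 15, 15, 15]}}

```text
time_s: 5.8
ee_pos: [0.6502, 0.1238, 0.0848]
orientation: [[-0.343, 0.939, -0.0], [0.939, 0.343, -0.0], [-0.0, -0.0, -1.0]]
ft_force: [-20.8, -7.0, 32.3]
gripper_width: 0.201
finger_force: 35.0
```

{"fn": "move_arm", "kwargs": {"slide": [[0, 0, -2], [0, 0, -2], [0, 0, -2], [0, 0, -2], [0, 0, -30], [0, 0, -70], [0, 0, -120], [0, 0, -170], [0, -50, -210], [0, -100, -250], [0, -100, -250]], "rotation": [[0, 0, 0], [0, 0, 0], [0, 0, 0], [0, 0, 0], [0, 0, 0], [0, 0, 0], [0, 0, 0], [0, 0, 0], [0, 0, 0], [0, 0, 0], [0, 0, 0]], "jaw": [50, 50, 50, 50, 50, 50, 50, 50, 70, 70, 70]}}

```text
time_s: 6.9
ee_pos: [0.5548, 0.0892, 0.3364]
orientation: [[-0.343, 0.939, 0.004], [0.939, 0.343, 0.0], [-0.001, 0.003, -1.0]]
ft_force: [-0.2, 0.4, 0.1]
gripper_width: 0.819
finger_force: 0.0
```

```bash
python3 - <<'E'
from h import *
o=env.get_obs(); print(o["time_s"],o["ee_pos"],o["gripper_width"],o["ft_force"])
im=env.capture("wrist"); cv2.imwrite("pics/w1.png",im[:,:,::-1])
for n,z in(("stud_foot",.135),("stud_top",.164),("handle_bar",.097)):
    r=env.landmark_of("wrist",n)
    for x in r[:2]: print(n,x["centre"],x["conf"],atz("wrist",x["centre"],z,o))
env.capture("top")
for n,z in(("stud_foot",.135),("handle_bar",.097),("cap_center",.021),("cap_rim",0),("shaker",0)):
    for x in env.landmark_of("top",n)[:2]: print("top",n,x["centre"],x["conf"],atz("top",x["centre"],z))
env.capture("scene")
for n,z in(("handle_bar",.097),("cap_center",.021),("cap_rim",0),("shaker",0)):
    for x in env.landmark_of("scene",n)[:2]: print("scene",n,x["centre"],x["conf"],atz("scene",x["centre"],z))
E
```

```text
6.9 [0.5548 0.0892 0.3364] 0.8185498903592965 [-0.1916  0.4042  0.0901]
stud_foot [263.9, 183.2] 0.6 [0.4971 0.0652 0.135 ]
stud_foot [250.9, 187.5] 0.27 [0.4851 0.0557 0.135 ]
stud_top [254.3, 188.1] 0.96 [0.4923 0.0648 0.164 ]
handle_bar [403.5, 175.4] 0.61 [0.65   0.1223 0.097 ]
top cap_center [446.7, 220.6] 0.44 [ 0.5153 -0.3756  0.021 ]
top cap_rim [446.2, 229.0] 0.53 [ 0.4898 -0.3789  0.    ]
top shaker [401.1, 230.0] 0.79 [ 0.4888 -0.227   0.    ]
scene cap_center [194.6, 296.4] 0.53 [ 0.5015 -0.3778  0.021 ]
scene cap_rim [194.7, 302.6] 0.9 [ 0.5018 -0.381   0.    ]
scene shaker [232.5, 269.4] 0.9 [ 0.48   -0.2282  0.    ]
```

View pics/w1.png

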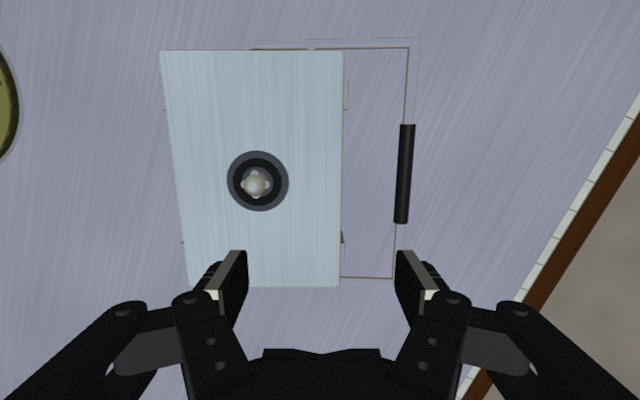

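The picture shows the handle bar lying out beyond the lid at (404,174), 168 mm from the stud axis, so it is seated. The stud is at (256,183). Next, the cap.

{"fn": "move_arm", "kwargs": {"slide": [[-368, -185, 30], [-368, -185, 60], [-368, -185, 86], [-368, -185, 86], [-368, -185, 86], [-368, -185, 86], [-368, -185, 86], [-368, -185, 86], [-368, -185, 86], [-368, -185, 86], [-368, -185, 86], [-368, -185, 86]], "rotation": [[0, 0, 0.1], [0, 0, 0.35], [0, 0, 0.35], [0, 0, 0.35], [0, 0, 0.35], [0, 0, 0.35], [0, 0, 0.35], [0, 0, 0.35], [0, 0, 0.35], [0, 0, 0.35], [0, 0, 0.35], [0, 0, 0.35]], "jaw": [75, 75, 75, 75, 75, 75, 75, 75, 75, 75, 75, 75]}}

```text
time_s: 8.85
ee_pos: [0.5091, -0.3185, 0.248]
orientation: [[-0.001, 1.0, 0.001], [1.0, 0.001, -0.0], [-0.0, 0.001, -1.0]]
ft_force: [0.2, -0.6, -0.5]
gripper_width: 0.877
finger_force: 0.0
```

```bash
python3 - <<'E'
from h import *
o=env.get_obs(); print(o["time_s"],o["ee_pos"],o["orientation"])
im=env.capture("wrist"); cv2.imwrite("pics/w2.png",im[:,:,::-1])
for n,z in(("cap_center",.021),("cap_rim",0),("shaker",0)):
    r=env.landmark_of("wrist",n)
    for x in r[:2]: print(n,x["centre"],x["conf"],atz("wrist",x["centre"],z,o))
for x in env.cut_out("wrist","cap_center")[:1]:
    ys,xs=np.nonzero(x["region"]); print(x["conf"],x["centre"],xs.min(),xs.max(),ys.min(),ys.max())
E
```

```text
8.85 [ 0.5091 -0.3185  0.248 ] [[-0.001   1.      0.0006]
 [ 1.      0.001  -0.0003]
 [-0.0003  0.0006 -1.    ]]
cap_center [320.3, 226.3] 0.93 [ 0.508  -0.3811  0.021 ]
cap_rim [322.9, 219.2] 0.86 [ 0.5114 -0.379   0.    ]
shaker [295.2, 92.6] 0.58 [ 0.479  -0.2245  0.    ]
0.76 [320.8, 228.1] 304 338 206 248
```

View pics/w2.png

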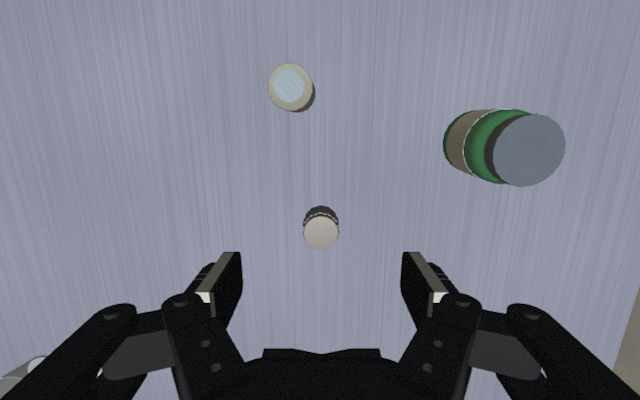

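The wrist picture shows the cap at (321,229), with the shaker (291,88) and jar (525,150) clear of the fingers. Cap is at about (0.508, -0.380), which agrees with both fixed cameras.

{"fn": "move_arm", "kwargs": {"slide": [[-40, 0, 10], [-61, 0, 60], [-61, 0, 110], [-61, 0, 160], [-61, 0, 200], [-61, 0, 229], [-61, 0, 229], [-61, 0, 229], [-61, 0, 229], [-61, 0, 229], [-61, 0, 229], [-61, 0, 229]], "rotation": [[0, 0, 0], [0, 0, 0], [0, 0, 0], [0, 0, 0], [0, 0, 0], [0, 0, 0], [0, 0, 0], [0, 0, 0], [0, 0, 0], [0, 0, 0], [0, 0, 0], [0, 0, 0]], "jaw": [75, 75, 75, 75, 75, 75, 75, 38, 38, 38, 38, 38], "newtons": 60}}

```text
time_s: 10.3
ee_pos: [0.5098, -0.3813, 0.0214]
orientation: [[-0.0, 1.0, 0.003], [1.0, 0.0, -0.003], [-0.003, 0.003, -1.0]]
ft_force: [0.6, 1.1, 6.3]
gripper_width: 0.474
finger_force: 60.8
```

{"fn": "move_arm", "kwargs": {"slide": [[0, 0, -30], [0, 0, -70], [0, 0, -120], [0, 0, -170], [0, 0, -215], [30, -10, -239], [80, -17, -239], [130, -17, -239], [180, -17, -239], [230, -17, -239], [280, -17, -239], [330, -17, -239]], "rotation": [[0, 0, 0], [0, 0, 0], [0, 0, 0], [0, 0, 0], [0, 0, 0], [0, 0, 0], [0, 0, 0], [0, 0, 0], [0, 0, 0], [0, 0, 0], [0, 0, 0], [0, 0, 0]], "jaw": [38, 38, 38, 38, 38, 38, 38, 38, 38, 38, 38, 38]}}

```text
time_s: 11.5
ee_pos: [0.4913, -0.049, 0.2593]
orientation: [[0.0, 1.0, 0.003], [1.0, -0.0, -0.001], [-0.001, 0.003, -1.0]]
ft_force: [1.4, -0.3, -1.0]
gripper_width: 0.482
finger_force: 61.1
```

{"fn": "move_arm", "kwargs": {"slide": [[50, 0, 0], [100, 0, 0], [140, 0, 0], [165, 0, 0], [176, 0, 0], [176, 0, 0], [176, 0, 0], [176, 0, 0]], "rotation": [[0, 0, 0], [0, 0, 0], [0, 0, 0], [0, 0, 0], [0, 0, 0], [0, 0, 0], [0, 0, 0], [0, 0, 0]], "jaw": [38, 38, 38, 38, 38, 38, 38, 38]}}

```text
time_s: 12.3
ee_pos: [0.4918, 0.1239, 0.2578]
orientation: [[0.001, 1.0, 0.0], [1.0, -0.001, -0.0], [-0.0, 0.0, -1.0]]
ft_force: [-0.1, 0.0, -1.0]
gripper_width: 0.48
finger_force: 61.1
```

```bash
python3 - <<'E'
from h import *
o=env.get_obs(); print(o["time_s"],o["ee_pos"],o["orientation"],o["gripper_width"],o["finger_force"])
im=env.capture("wrist"); cv2.imwrite("pics/w3.png",im[:,:,::-1])
for n,z in(("stud_foot",.135),("stud_top",.164),("handle_bar",.097),("cap_center",o["ee_pos"][2]),("cap_rim",o["ee_pos"][2]-.0214)):
    r=env.landmark_of("wrist",n)
    for x in r[:2]: print(n,x["centre"],x["conf"],atz("wrist",x["centre"],z,o))
for x in env.cut_out("wrist","seal")[:1]:
    ys,xs=np.nonzero(x["region"]); print("seal",x["conf"],x["centre"],xs.min(),xs.max(),ys.min(),ys.max(),atz("wrist",x["centre"],.14,o))
print(env.camera_params("wrist")["tool_from_camera"])
E
```

```text
12.3 [0.4918 0.1239 0.2578] [[ 0.0014  1.      0.0004]
 [ 1.     -0.0014 -0.0001]
 [-0.0001  0.0004 -1.    ]] 0.4796533623356232 61.099454797804356
handle_bar [483.9, 188.4] 0.73 [0.6498 0.1246 0.097 ]
cap_center [321.4, 267.5] 0.81 [0.4915 0.1239 0.2578]
[[-0.     -0.9607 -0.2776  0.0706]
 [ 1.     -0.0003  0.001  -0.0006]
 [-0.001  -0.2776  0.9607 -0.1352]
 [ 0.      0.      0.      1.    ]]
```

View pics/w3.png

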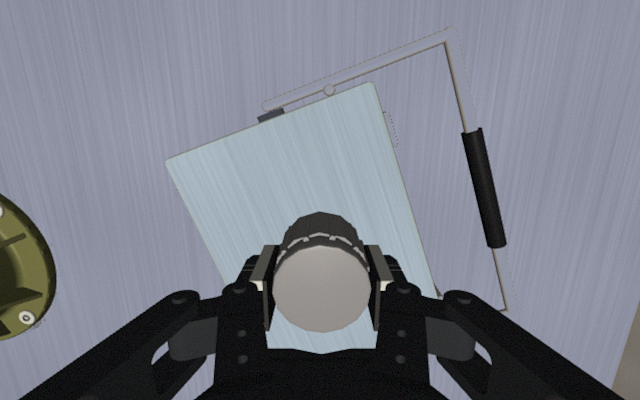

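The cap is gripped and centred at the TCP (321,285), but it hides the stud. I'll shift so the camera sees it.

{"fn": "move_arm", "kwargs": {"slide": [[-50, 0, 0], [-95, 0, 0], [-120, 0, 0], [-120, 0, 0], [-120, 0, 0], [-120, 0, 0]], "rotation": [[0, 0, 0], [0, 0, 0], [0, 0, 0], [0, 0, 0], [0, 0, 0], [0, 0, 0]], "jaw": [38, 38, 38, 38, 38, 38]}}

```text
time_s: 13.25
ee_pos: [0.4917, 0.0058, 0.2575]
orientation: [[-0.001, 1.0, -0.0], [1.0, 0.001, 0.0], [0.0, -0.0, -1.0]]
ft_force: [-1.0, 0.1, -1.2]
gripper_width: 0.474
finger_force: 61.1
```

```bash
python3 - <<'E'
from h import *
o=env.get_obs(); print(o["time_s"],o["ee_pos"],o["gripper_width"],o["finger_force"])
im=env.capture("wrist"); cv2.imwrite("pics/w4.png",im[:,:,::-1])
for n,z in(("stud_foot",.135),("stud_top",.164),("handle_bar",.097)):
    r=env.landmark_of("wrist",n)
    for x in r[:2]: print(n,x["centre"],x["conf"],atz("wrist",x["centre"],z,o))
for x in env.cut_out("wrist","seal")[:1]:
    ys,xs=np.nonzero(x["region"]); c=((xs.min()+xs.max())/2,(ys.min()+ys.max())/2); print("seal",x["conf"],x["centre"],xs.min(),xs.max(),ys.min(),ys.max(),atz("wrist",c,.139,o))
E
```

```text
13.25 [0.4917 0.0058 0.2575] 0.4742695524708653 61.09394185245037
stud_foot [321.2, 130.1] 0.7 [0.4914 0.0638 0.135 ]
stud_top [321.1, 128.9] 0.65 [0.4913 0.066  0.164 ]
handle_bar [504.3, 54.6] 0.61 [0.6498 0.1257 0.097 ]
seal 0.87 [321.1, 108.5] 288 353 94 161 [0.4908 0.066  0.139 ]
```

View pics/w4.png

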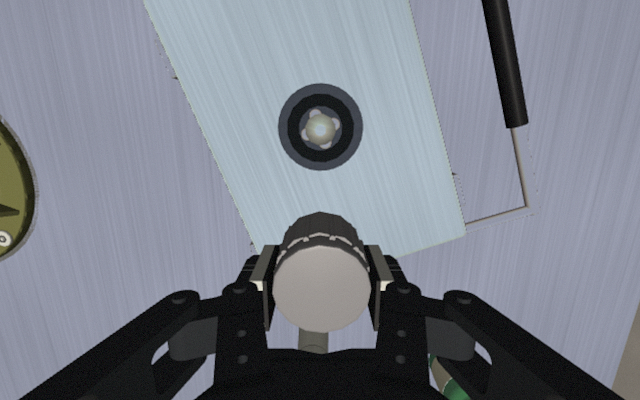

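The stud is at (321,129), giving (0.491, 0.0655); stud foot, stud top and seal all agree. I'll align and lower to just above the resistance.

{"fn": "move_arm", "kwargs": {"slide": [[40, 0, 0], [59.5, -0.5, 0], [59.5, -0.5, 0], [59.5, -0.5, 0], [59.5, -0.5, 25], [59.5, -0.5, 50], [59.5, -0.5, 65], [59.5, -0.5, 78], [59.5, -0.5, 78], [59.5, -0.5, 78], [59.5, -0.5, 78]], "rotation": [[0, 0, 0], [0, 0, 0], [0, 0, 0], [0, 0, 0], [0, 0, 0], [0, 0, 0], [0, 0, 0], [0, 0, 0], [0, 0, 0], [0, 0, 0], [0, 0, 0]], "jaw": [38, 38, 38, 38, 38, 38, 38, 38, 38, 38, 38], "newtons": 80}}

```text
time_s: 14.6
ee_pos: [0.4917, 0.0644, 0.1804]
orientation: [[0.0, 1.0, 0.002], [1.0, -0.0, 0.0], [0.0, 0.002, -1.0]]
ft_force: [0.4, -0.8, -0.1]
gripper_width: 0.47
finger_force: 80.8
```

{"fn": "move_arm", "kwargs": {"slide": [[1, -0.5, 3], [1, -0.5, 6], [1, -0.5, 9], [1, -0.5, 12], [1, -0.5, 15], [1, -0.5, 17], [1, -0.5, 19], [1, -0.5, 21], [1, -0.5, 21], [1, -0.5, 21]], "rotation": [[0, 0, 0], [0, 0, 0], [0, 0, 0], [0, 0, 0], [0, 0, 0], [0, 0, 0], [0, 0, 0], [0, 0, 0], [0, 0, 0], [0, 0, 0]], "jaw": [38, 38, 38, 38, 38, 38, 38, 38, 38, 38]}}

```text
time_s: 15.6
ee_pos: [0.4907, 0.0656, 0.1588]
orientation: [[-0.0, 1.0, 0.0], [1.0, 0.0, 0.0], [0.0, 0.0, -1.0]]
ft_force: [-2.9, -0.3, 5.9]
gripper_width: 0.475
finger_force: 82.8
```

{"fn": "move_arm", "kwargs": {"slide": [[0, 0, 0.5], [0, 0, 1], [0, 0, 1.5], [0, 0, 2], [0, 0, 2], [0, 0, 2], [0, 0, 2], [0, 0, 2]], "rotation": [[0, 0, 0], [0, 0, 0], [0, 0, 0], [0, 0, 0], [0, 0, 0], [0, 0, 0], [0, 0, 0], [0, 0, 0]], "jaw": [38, 38, 38, 38, 38, 38, 38, 38]}}

```text
time_s: 16.4
ee_pos: [0.4909, 0.0656, 0.1582]
orientation: [[-0.0, 1.0, 0.001], [1.0, 0.0, 0.0], [0.0, 0.001, -1.0]]
ft_force: [-10.9, -2.2, 22.5]
gripper_width: 0.473
finger_force: 84.4
```

```bash
python3 -c "
from h import *
print(env.sign_off())"
```

```text
the job is handed in; nothing more can be done
None
```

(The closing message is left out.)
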